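# Test two clamp return springs and reject the weak one

## Robot

A 6-joint arm with a two-finger parallel gripper is mounted at the origin on the work surface; the furniture and walls round the work are solid. World frame = base frame: x ahead of the robot, y to its left, z up, the work surface at z = 0. Lengths are in mm, angles in rad, forces in N, time in s.
With the tool pointing down it reaches from about 250 to 800 mm from the base axis. Payload 3.9 kg.
Tool frame: the origin (TCP) lies at the very end of the fingers, on their centre line; the grasp point (between the pads) lies 19 mm behind it (arm.grasp_offset is the distance from the TCP to the grasp point, in mm); z points along the fingers, y is the line along which they close (so a half turn about z gives the same grasp; the last joint's range is limited). The gripper opens to 85 mm and grips with 20 to 120 N. Pads are 22 mm wide; open, the fingers measure 114 mm over their backs; the gripper's body (76 mm by 85 mm) begins 54 mm behind the grasp point. The pads swing forward as they close: fully open they stand 13 mm farther back than shut.
Start: joints at [1.132, 0.26, -0.138, 1.173, 0, 1.571], TCP at [223.042, 475.255, 231.304] pointing down, gripper open.
Joint ranges: [-2.78, 2.78], [-0.83, 1.72], [-1.28, 1.37], [-1.9, 2.12], [-1.57, 1.48], [-3.14, 3.14]. Speed limits (rad/s): [2.57, 2.57, 3.14, 3.14, 3.14, 3.14].

## Interface

Orientations are given as a unit quaternion [w, x, y, z].
In Python, from cell import arm, camera, order gives the robot as it stands.
- The arm moves only by the tool move_arm, never from a script. Its argument "moves" is a list of rows, each a list of 6 numbers: the shift along the tool's x, y, z in mm, then the turn, a rotation vector about the tool's x, y, z in rad. In form: [[tx, ty, tz, ax, ay, az], ...]. A call has 1 to 10 rows; each row is the pose to reach, as a shift and turn from the pose commanded when the call began, along the tool's axes at that moment; what a row does not reach only later rows make up. A row lasts 1/12 s, in which the tool goes at most 41.7 mm and 7.16 degrees, less where a joint would pass 70% of its speed; a pose out of reach is approached as far as the arm can. A call with a gripper value outside its range is refused whole. "jaw" is the gripper's target within -1 to 1 (fully open at 1, half-way at 0, shut at -1), set as the call begins (left out, the last holds). The fingers move at their own pace and stop on an object; "squeeze" is the grip in N (left out, the last holds). Time passes only in rows, so rows that repeat a pose let the fingers close. It gives the time, the measured TCP pose, the force, the opening and the grip force at its end, in the units of the state.
- arm.observe(): the state, without advancing time (a new reading comes with each control period).
- camera(name): name is "side" or "top" or "wrist"; returns a dict with "pixels" (420x560x3 uint8, blue, green, red), "fx", "fy", "cx", "cy" (pixels), "extrinsics" (4x4, takes a point from camera to world coordinates); the wrist camera has in their place "mount" (4x4, takes a point from camera to tool coordinates, whose origin is the TCP and whose axes are the flange's). Camera axes: x right, y up, looking along -z (the intrinsics and any distortion apply to the point x, -y, -z); pixel columns grow to the right and rows downward; lengths in mm; the calibration is good to about 2 mm. A picture is of the moment at which its call begins: read the wrist's pose just before it. There is no depth.
- order.hand_in(): hands the job in; it is judged then, once.
The state is a dict: "t": time; "joint_positions": joint angles; "joint_vel": joint speeds; "joint_efforts": joint torques, N m; "tool_pos": TCP position; "eef_rot": TCP orientation; "ft_force": force on the tool from outside, world axes, zero at the start; "torque": the same for the moment, N m; "width": finger opening in mm; "grip_force": force on a finger pad.
Only numpy, scipy, OpenCV 4.12 (cv2) and the standard library are available. Lean on these libraries where they do the work, as an engineer would, in place of code of your own. Each camera call takes 0.05 s, during which the arm holds its last target. There are 200 camera calls.

## Task

Test both clamp return springs where they stand on the spring tester: press each one's cap straight down with a load of about 10 N (at least 8, not above 13) so that the cap itself drags its pointer down, then let it up. The spring whose pointer stops below the reference mark is weak: take it out by its cup and stand it upright in the reject tray, leaving the sound one in its seat. Never overload a spring, do not touch the pointers, and do not disturb the other things on the bench.

Things in the scene. Friction and masses are not known exactly. Their poses are not given: they have to be found in the camera images.
- tester: fixed twin spring tester: grey plate 110 (x) x 180 (y) x 14 mm with two round seats 34 mm across; behind them (+x) two rods with pointers and an upright scale plate 64 mm wide, 80 mm high over the bench. The dark line across the scale, 55.5 mm above the bench, is the reference mark. Origin: centre of the plate's underside; x points to the scale, y to the left seat
- seat_left (a point): centre of the left seat's floor: 12 mm toward -x and 50 mm toward +y from the tester's centre, 9 mm above the bench; one spring unit's cup stands here at the start, held by the 5 mm deep recess
- seat_right (a point): centre of the right seat's floor: 12 mm toward -x and 50 mm toward -y from the tester's centre, 9 mm above the bench; one spring unit's cup stands here at the start, held by the 5 mm deep recess
- pointer_left: drag pointer of the left seat (tester's +y side): brass slider with index on a rod, and a 4 mm steel arm to under the cap's ear, 1 to 3 mm below it at first. The sinking ear pushes it down; friction (0.5 N) keeps it there. Origin: on the tester's centre line, at the height of the arm's and index's upper edge (the lowest height the cap's underside reached)
- pointer_right: drag pointer of the right seat (tester's -y side): brass slider with index on a rod, and a 4 mm steel arm to under the cap's ear, 1 to 3 mm below it at first. The sinking ear pushes it down; friction (0.5 N) keeps it there. Origin: on the tester's centre line, at the height of the arm's and index's upper edge (the lowest height the cap's underside reached)
- spring_p: spring unit, one of two that look alike: steel cup 32 mm across, 30 high; coil and cap above it, both narrower. 62 mm high in all, about 170 g. Origin: centre of the cup's underside, z up, x toward the cap's ear. Starts standing in a tester seat, ear to the scale; which is in which seat, and which is weak, is unknown. Grasp the cup with the fingers closing along y, clear of the ear.
- spring_p_cap: cap of that spring unit: dark disc 26 mm across, 5 thick, with a 12 mm wide, 4 mm thick ear out to 30 mm from the axis toward +x. Origin: centre of its underside, 57 mm above the cup's underside when free. Pushed down it moves straight along the axis, up to 26 mm, and springs back. At 8 to 13 N a sound spring gives about 4.5 to 8 mm, a weak one about 11.5 to 20.5 mm.
- spring_q: spring unit, one of two that look alike: steel cup 32 mm across, 30 high; coil and cap above it, both narrower. 62 mm high in all, about 170 g. Origin: centre of the cup's underside, z up, x toward the cap's ear. Starts standing in a tester seat, ear to the scale; which is in which seat, and which is weak, is unknown. Grasp the cup with the fingers closing along y, clear of the ear.
- spring_q_cap: cap of that spring unit: dark disc 26 mm across, 5 thick, with a 12 mm wide, 4 mm thick ear out to 30 mm from the axis toward +x. Origin: centre of its underside, 57 mm above the cup's underside when free. Pushed down it moves straight along the axis, up to 26 mm, and springs back. At 8 to 13 N a sound spring gives about 4.5 to 8 mm, a weak one about 11.5 to 20.5 mm.
- tray: the reject tray: fixed low square aluminium tray, 110x110 mm outside, 18 high, walls and floor 4 mm thick; origin: centre of its underside
- jar: bystander, loose: white specimen jar with white screw lid, 47 mm across, height 60 mm; origin: centre of its underside
- labels: bystander, loose: white roll of labels lying flat, 58 mm across, height 25 mm; origin: centre of its underside
- stack: bystander, loose: row of 4 green tissue cassettes stuck together, 30x47x36 mm; origin: centre of its underside
- stack2: bystander, loose: row of 5 green tissue cassettes stuck together, 32x56x35 mm; origin: centre of its underside

How it is judged (in metres and radians):
At the end, for the whole second after the job is handed in: Pointers stand where 8 to 13 N brings the caps (sound: 57.5 to 61.8 mm above the bench; weak: 45 to 54.7 mm); the spring with the higher pointer upright in its own seat (within 5 mm), the other upright (0.1 rad) on the tray's floor, released and at rest (((horizontal distance between spring_p and seat_left below 0.005 m and height (world z) of spring_p below 0.013 m and z of pointer_left in the frame of tester between 0.0575 and 0.0618 m and z of pointer_right in the frame of tester between 0.045 and 0.0547 m and x of spring_q in the frame of tray between -0.042 and 0.042 m and y of spring_q in the frame of tray between -0.042 and 0.042 m and height (world z) of spring_q below 0.008 m) or (horizontal distance between spring_q and seat_left below 0.005 m and height (world z) of spring_q below 0.013 m and z of pointer_left in the frame of tester between 0.0575 and 0.0618 m and z of pointer_right in the frame of tester between 0.045 and 0.0547 m and x of spring_p in the frame of tray between -0.042 and 0.042 m and y of spring_p in the frame of tray between -0.042 and 0.042 m and height (world z) of spring_p below 0.008 m) or (horizontal distance between spring_p and seat_right below 0.005 m and height (world z) of spring_p below 0.013 m and z of pointer_right in the frame of tester between 0.0575 and 0.0618 m and z of pointer_left in the frame of tester between 0.045 and 0.0547 m and x of spring_q in the frame of tray between -0.042 and 0.042 m and y of spring_q in the frame of tray between -0.042 and 0.042 m and height (world z) of spring_q below 0.008 m) or (horizontal distance between spring_q and seat_right below 0.005 m and height (world z) of spring_q below 0.013 m and z of pointer_right in the frame of tester between 0.0575 and 0.0618 m and z of pointer_left in the frame of tester between 0.045 and 0.0547 m and x of spring_p in the frame of tray between -0.042 and 0.042 m and y of spring_p in the frame of tray between -0.042 and 0.042 m and height (world z) of spring_p below 0.008 m)) and angle between each of spring_p, spring_q's own z axis and vertical below 0.1 rad and linear speed of each of spring_p, spring_q below 0.02 m/s); the robot touches nothing.
It fails at once if a spring cap is loaded with more than 17 N (contact force between anything else and spring_p_cap above 17 N or contact force between anything else and spring_q_cap above 17 N).
It fails at once if the robot touches a pointer (contact force between any of the fingers, the arm and pointer_left above 0.4 N or contact force between any of the fingers, the arm and pointer_right above 0.4 N).
It fails at once if a bystander is moved by more than 15 mm (distance of any of jar, labels, stack, stack2 from where it was at the start of the episode above 0.015 m).
It also fails if it takes over 64 s, if anything falls off the work surface, if the arm or the gripper's body presses on something with over 40 N, if the wrist force passes 120 N, or if a joint passes its speed limit or range.

## Working session

There is one attempt and no reset: what is moved stays moved. The work goes in short steps, Python scripts to look and compute and a tool call to move; the robot and the scene stay as the last step left them, time stands still between calls to the robot, and variables do not carry over. Pictures are saved under pics/ and viewed, at most 10 in all, crops included, and the job is handed in when it is done.

Besides the shell and the picture viewer there is one more tool, called after "Emit:" by a JSON object that holds its "op" and its "data", one argument or row to a line. move_arm: Moves the arm, as the interface text tells. Its arguments: {"type":"object","properties":{"moves":{"type":"array"},"jaw":{"type":"number"},"squeeze":{"type":"number"}},"required":["moves"]}

```bash
ls; mkdir -p pics; python3 - <<'E'
from cell import arm,camera,order
import cv2,numpy as np
s=arm.observe();print({k:np.round(v,3) for k,v in s.items()}, arm.grasp_offset)
for n in["top","side"]:
    c=camera(n);cv2.imwrite(f"pics/{n}0.png",c["pixels"]);np.savez(f"{n}.npz",**c);print(n,c["fx"],c["cx"],c["cy"],[k for k in c],np.round(c["extrinsics"],3))
E
```

```text
pics
{'t': np.float64(0.0), 'joint_positions': array([ 1.132,  0.261, -0.139,  1.173,  0.   ,  1.571]), 'joint_vel': array([ 0.   , -0.003, -0.001,  0.001, -0.001,  0.   ]), 'joint_efforts': array([-2.0000e-03, -4.0568e+01,  2.5392e+01,  1.9000e-02, -0.0000e+00,
        0.0000e+00]), 'tool_pos': array([222.752, 474.65 , 230.477]), 'eef_rot': array([-0.   ,  0.218,  0.976, -0.001]), 'ft_force': array([-0.237,  1.099,  0.208]), 'torque': array([ 0.026, -0.046,  0.045]), 'grip_force': np.float64(0.0), 'width': np.float64(85.278)} 18.700000000000003
top 467.3881889584775 278.7646202889246 209.26362013659147 ['pixels', 'fx', 'fy', 'cx', 'cy', 'extrinsics'] [[-1.70000e-02  9.85000e-01 -1.70000e-01  3.42828e+02]
 [-1.00000e+00 -1.50000e-02  1.30000e-02 -3.36750e+01]
 [ 1.00000e-02  1.70000e-01  9.85000e-01  9.88036e+02]
 [ 0.00000e+00  0.00000e+00  0.00000e+00  1.00000e+00]]
side 467.02392641318846 272.76129619846415 208.11535010541826 ['pixels', 'fx', 'fy', 'cx', 'cy', 'extrinsics'] [[-9.96000e-01  1.30000e-02 -8.60000e-02  4.34737e+02]
 [-8.60000e-02 -3.22000e-01  9.43000e-01  7.60308e+02]
 [-1.50000e-02  9.47000e-01  3.22000e-01  3.57115e+02]
 [ 0.00000e+00  0.00000e+00  0.00000e+00  1.00000e+00]]
```

View pics/top0.png

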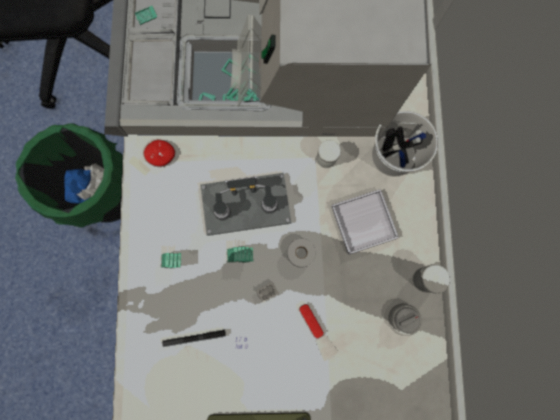

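View pics/side0.png

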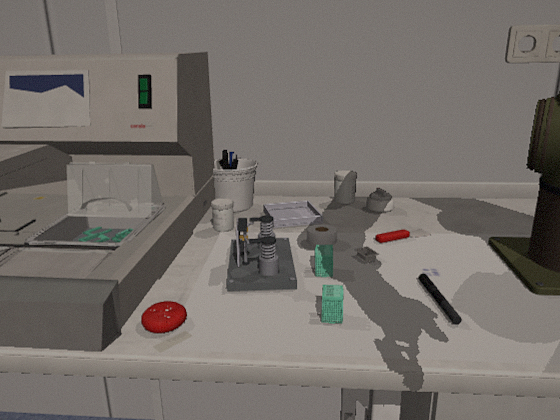

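Top view: tester centre near (246,204), tray near (365,220), labels near (301,252), stacks near (240,255) and (180,260), jar near (330,152). I'll zoom in on the tester to get cap and plate pixels.

```bash
cat > h.py <<'E'
import numpy as np,cv2
def ray(c,u,v,E=None):
    E=c["extrinsics"] if E is None else E
    d=np.array([(u-c["cx"])/c["fx"],-(v-c["cy"])/c["fy"],-1.])
    return E[:3,3],E[:3,:3]@d
def onz(c,u,v,z,E=None):
    o,d=ray(c,u,v,E);return o+d*(z-o[2])/d[2]
def proj(c,p,E=None):
    E=c["extrinsics"] if E is None else E
    q=E[:3,:3].T@(np.asarray(p,float)-E[:3,3])
    return np.array([c["cx"]+c["fx"]*q[0]/-q[2],c["cy"]-c["fy"]*q[1]/-q[2]])
E
python3 - <<'E'
from h import *
t=dict(np.load("top.npz"));s=dict(np.load("side.npz"))
a=cv2.resize(t["pixels"][160:260,190:410],None,fx=3.6,fy=3.6,interpolation=cv2.INTER_CUBIC)
b=cv2.resize(s["pixels"][205:300,215:305],None,fx=2.4,fy=2.4,interpolation=cv2.INTER_CUBIC)
im=np.zeros((600,800,3),np.uint8);im[:a.shape[0],:a.shape[1]]=a;im[365:365+b.shape[0],:b.shape[1]]=b
cv2.imwrite("pics/z.png",np.clip(im*1.6,0,255).astype(np.uint8))
g=cv2.cvtColor(t["pixels"],cv2.COLOR_BGR2GRAY)
for n,(x0,y0,x1,y1),lo,hi,z in[("tester",(195,165,300,245),0,125,14),("tray",(325,180,405,260),90,175,18)]:
    m=cv2.inRange(g[y0:y1,x0:x1],lo,hi);m=cv2.morphologyEx(m,cv2.MORPH_CLOSE,np.ones((3,3)))
    k=max(cv2.findContours(m,0,2)[0],key=cv2.contourArea);r=cv2.minAreaRect(k);p=cv2.boxPoints(r)+[x0,y0]
    w=np.array([onz(t,u,v,z) for u,v in p]);print(n,p.round(1).tolist(),w[:,:2].round(1).tolist(),w.mean(0).round(1),np.linalg.norm(w-np.roll(w,1,0),axis=1).round(1))
E
```

```text
tester [[199.3, 184.2], [284.7, 172.0], [292.0, 223.1], [206.6, 235.3]] [[567.7, 121.7], [591.9, -60.8], [481.0, -74.0], [458.0, 105.2]] [524.7  23.   14. ] [111.  184.1 111.7 180.7]
tray [[325.0, 180.0], [404.0, 180.0], [404.0, 259.0], [325.0, 259.0]] [[572.2, -146.2], [569.8, -315.1], [401.8, -304.6], [404.5, -140.6]] [ 487.1 -226.6   18. ] [167.8 168.9 168.3 164. ]
```

View pics/z.png

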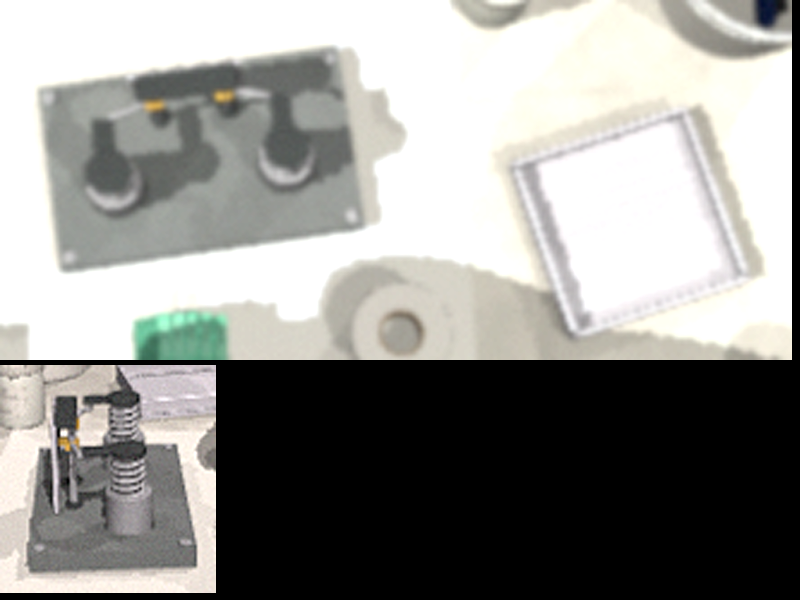

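```bash
python3 - <<'E'
from h import *
t=dict(np.load("top.npz"))
f=lambda p,z:np.array([onz(t,190+u/3.6,160+v/3.6,z)[:2] for u,v in p])
T=f([(40,85),(348,46),(363,228),(63,270)],14);print("T",T.round(1).tolist(),T.mean(0).round(1))
for p in(T[0]-T[1],T[3]-T[2]):print(np.arctan2(-p[0],p[1]))
print("caps",f([(112,166),(285,146)],71).round(1).tolist())
c=T.mean(0);a=.127;R=np.array([[np.cos(a),-np.sin(a)],[np.sin(a),np.cos(a)]])
print("seats",c+R@[-12,50],c+R@[-12,-50])
Y=f([(510,160),(685,108),(752,275),(578,335)],18);print("tray",Y.round(1).tolist(),Y.mean(0))
E
```

```text
T [[569.1, 117.9], [590.2, -64.9], [480.7, -71.5], [458.7, 103.3]] [524.7  21.2]
0.11523997865992806
0.12491318876556692
caps [[509.3, 68.8], [519.2, -27.0]]
seats [506.4245686   69.27533817] [519.09045641 -29.91929519]
tray [[519.1, -158.5], [548.7, -263.1], [449.1, -296.8], [415.9, -194.1]] [ 483.18731651 -228.13574704]
```

Emit:
{"op": "move_arm", "data": {
  "moves": [
    [-430,-246,40,0,0,-0.56],
    [-430,-246,40,0,0,-0.56],
    [-430,-246,40,0,0,-0.56],
    [-430,-246,40,0,0,-0.56],
    [-430,-246,40,0,0,-0.56],
    [-430,-246,40,0,0,-0.56],
    [-430,-246,40,0,0,-0.56],
    [-430,-246,40,0,0,-0.56],
    [-430,-246,40,0,0,-0.56],
    [-430,-246,40,0,0,-0.56]
  ],
  "jaw": -1,
  "squeeze": 40
}}

```text
t: 0.93
tool_pos: [451.6, 148.9, 198.9]
eef_rot: [-0.0, -0.061, 0.998, 0.0]
ft_force: [0.3, 1.3, 0.3]
width: 0.0
grip_force: 0.0
```

```bash
cat >> h.py <<'E'
from scipy.spatial.transform import Rotation as Ro
def tool(s):
    T=np.eye(4);q=s["eef_rot"];T[:3,:3]=Ro.from_quat([q[1],q[2],q[3],q[0]]).as_matrix();T[:3,3]=s["tool_pos"];return T
def go(s,p,yaw=None):
    "shift+turn in tool axes to reach TCP p, tool down, tool y at tester yaw"
    T=tool(s);d=T[:3,:3].T@(np.array(p)-T[:3,3]);r=np.zeros(3)
    if yaw is not None:
        y=np.array([-np.sin(yaw),np.cos(yaw),0]);z=np.array([0,0,-1.]);G=np.c_[np.cross(y,z),y,z]
        r=Ro.from_matrix(T[:3,:3].T@G).as_rotvec()
    return np.r_[d.round(1),r.round(3)]
E
python3 - <<'E'
from h import *;from cell import *
s=arm.observe();print(s["t"],s["tool_pos"],s["ft_force"],s["width"]);print(go(s,[508,69,150],.12))
E
```

```text
0.9333 [451.57765776 148.92112592 198.93809782] [0.3104861  1.2851309  0.25689926] 0.003454268956451698
[-4.64e+01 -8.62e+01  4.89e+01  0.00e+00 -0.00e+00  1.00e-03]
```

Emit:
{"op": "move_arm", "data": {
  "moves": [
    [-46,-86,40,0,0,0],
    [-46,-86,40,0,0,0],
    [-46,-86,40,0,0,0],
    [-46,-86,40,0,0,0],
    [-46,-86,40,0,0,0],
    [-46,-86,40,0,0,0]
  ]
}}

```text
t: 1.43
tool_pos: [506.5, 71.4, 159.2]
eef_rot: [-0.001, -0.061, 0.998, 0.0]
ft_force: [0.0, 1.0, -0.7]
width: 0.1
grip_force: 0.0
```

```bash
python3 - <<'E'
from h import *;from cell import *
s=arm.observe();print(s["t"],s["tool_pos"],s["ft_force"])
w=camera("wrist");E=tool(s)@w["mount"];print(E.round(2).tolist());np.savez("w1.npz",E=E,**w)
cv2.imwrite("pics/w1.png",np.clip(w["pixels"]*1.4,0,255).astype(np.uint8))
c=[508,69];print([proj(w,[x,y,71],E).round() .tolist()for x,y in([508,69],[519,-28])])
E
```

```text
1.4333 [506.54074036  71.43808561 159.19312355] [ 0.04641731  0.98556248 -0.70711787]
[[-0.12, -0.95, -0.3, 431.13], [0.99, -0.11, -0.04, 61.86], [0.0, -0.3, 0.95, 302.07], [0.0, 0.0, 0.0, 1.0]]
[[277.0, 213.0], [129.0, 212.0]]
```

View pics/w1.png

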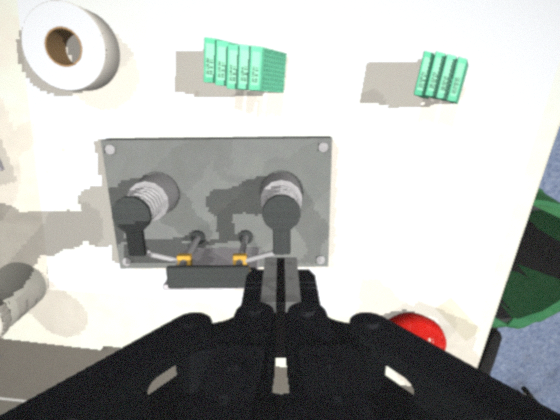

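Wrist view: caps at about (281,210) and (131,211), plate corners at (105,138), (331,137), (328,267), fingers at the bottom. I'll refine the positions from this.

```bash
python3 - <<'E'
from h import *
w=dict(np.load("w1.npz"));E=w["E"]
g=cv2.cvtColor(w["pixels"],cv2.COLOR_BGR2GRAY)
for x0,x1 in((255,310),(105,160)):
    r=g[185:262,x0:x1];m=cv2.inRange(r,0,30)
    # disc: distance-transform peak (inscribed circle)
    d=cv2.distanceTransform(m,cv2.DIST_L2,5);_,v,_,p=cv2.minMaxLoc(d)
    ys,xs=np.where(d>v-1.2);u,vv=x0+xs.mean(),185+ys.mean()
    print("disc px",u,vv,v,"->",onz(w,u,vv,71,E).round(1), "r mm",v*(E[2,3]-71)/.95/w["fx"])
T=np.array([onz(w,*p,14,E)[:2] for p in((105,138),(331,137),(328,267))]);print(T.round(1).tolist(),(T[0]+T[2])/2)
q=T[1]-T[0];print(np.arctan2(-q[0],q[1]))
E
```

```text
disc px 280.2 260.06666666666666 2.0 -> [541.4  75.5  71. ] r mm 1.324069030909263
disc px 132.0 223.0 1.0 -> [526.3 -26.1  71. ] r mm 0.6620345154546315
[[481.7, -68.7], [459.8, 105.3], [570.1, 120.7]] [525.9067444   26.01873753]
0.12526094240376628
```

```bash
python3 - <<'E'
from h import *
w=dict(np.load("w1.npz"));E=w["E"]
g=cv2.cvtColor(w["pixels"],cv2.COLOR_BGR2GRAY)
print(g[205:218:4,255:310:4])
for th in(45,55):
  for x0,x1 in((255,310),(105,160)):
    m=cv2.morphologyEx(cv2.inRange(g[185:262,x0:x1],0,th),cv2.MORPH_CLOSE,np.ones((3,3)))
    d=cv2.distanceTransform(m,cv2.DIST_L2,5);_,v,_,p=cv2.minMaxLoc(d)
    ys,xs=np.where(d>v-1);u,vv=x0+xs.mean(),185+ys.mean()
    print(th,"disc px",u,vv,v,"->",onz(w,u,vv,71,E).round(1), "r mm",v*(E[2,3]-71)/.95/w["fx"])
E
```

```text
[[ 75  74  75  66  68  70  70  69  69  71  69 105  99 100]
 [ 73  74  63  71  67  70  68  66  70  69  71  80 101 105]
 [ 76  84  66  67  66  68  66  67  69  69  66  73 103 103]
 [112 114  77  67  67  68  65  66  67  68  67  77 102 104]]
45 disc px 280.0 261.0 3.0 -> [542.1  75.4  71. ] r mm 1.9861035463638945
45 disc px 142.15384615384616 245.53846153846155 3.196899890899658 -> [541.9 -19.2  71. ] r mm 2.1164580702287195
55 disc px 280.5 261.0 4.0 -> [542.   75.7  71. ] r mm 2.648138061818526
55 disc px 135.61111111111111 240.55555555555554 9.0 -> [538.7 -23.7  71. ] r mm 5.958310639091684
```

```bash
python3 - <<'E'
from h import *;from cell import *
w=dict(np.load("w1.npz"));E=w["E"];s=arm.observe()
for p in((281.5,210),(131.5,211)):
    q=onz(w,*p,71,E);print(q.round(1),go(s,[q[0],q[1],80],.12))
E
```

```text
[505.2  71.9  71. ] [ 1.40e+00  2.00e-01  7.95e+01  0.00e+00 -0.00e+00  2.00e-03]
[517.8 -26.5  71. ] [ 8.00e-01 -9.90e+01  7.95e+01  0.00e+00 -0.00e+00  2.00e-03]
```

Emit:
{"op": "move_arm", "data": {
  "moves": [
    [2,0,40,0,0,0],
    [2,0,78,0,0,0],
    [2,0,81,0,0,0],
    [2,0,83,0,0,0],
    [2,0,83,0,0,0],
    [2,0,83,0,0,0],
    [2,0,83,0,0,0]
  ]
}}

```text
t: 2.07
tool_pos: [507.1, 71.4, 78.5]
eef_rot: [0.002, -0.061, 0.998, 0.0]
ft_force: [-0.5, -0.2, 0.6]
width: -0.2
grip_force: 0.0
```

Emit:
{"op": "move_arm", "data": {
  "moves": [
    [0,0,1,0,0,0],
    [0,0,2,0,0,0],
    [0,0,2.5,0,0,0],
    [0,0,2.5,0,0,0],
    [0,0,2.5,0,0,0],
    [0,0,2.5,0,0,0]
  ]
}}

```text
t: 2.57
tool_pos: [505.2, 70.8, 73.8]
eef_rot: [-0.0, -0.06, 0.998, -0.0]
ft_force: [-0.8, -0.4, -1.0]
width: -0.1
grip_force: 0.0
```

Emit:
{"op": "move_arm", "data": {
  "moves": [
    [0,0,1,0,0,0],
    [0,0,2,0,0,0],
    [0,0,3,0,0,0],
    [0,0,4,0,0,0],
    [0,0,5,0,0,0],
    [0,0,5,0,0,0],
    [0,0,5,0,0,0],
    [0,0,5,0,0,0]
  ]
}}

```text
t: 3.23
tool_pos: [505.2, 70.8, 68.9]
eef_rot: [0.0, -0.061, 0.998, -0.0]
ft_force: [-0.2, 0.3, 1.3]
width: 0.2
grip_force: 0.8
```

Emit:
{"op": "move_arm", "data": {
  "moves": [
    [0,0,1,0,0,0],
    [0,0,2,0,0,0],
    [0,0,3,0,0,0],
    [0,0,3,0,0,0],
    [0,0,3,0,0,0],
    [0,0,3,0,0,0]
  ]
}}

```text
t: 3.73
tool_pos: [505.3, 70.8, 65.9]
eef_rot: [0.0, -0.061, 0.998, -0.0]
ft_force: [-0.7, 0.7, 3.9]
width: -0.2
grip_force: 1.7
```

```bash
python3 - <<'E'
from cell import *
import numpy as np
f=[]
for _ in range(8):
    camera("side");s=arm.observe();f.append(s["ft_force"][2])
print(np.round(f,2),np.mean(f),s["t"],s["tool_pos"])
E
```

```text
[2.78 3.29 3.8  2.98 3.19 2.85 3.68 3.26] 3.2302854392425178 4.1333 [505.24300472  70.84593351  65.8185139 ]
```

Emit:
{"op": "move_arm", "data": {
  "moves": [
    [0,0,2,0,0,0],
    [0,0,4,0,0,0],
    [0,0,6,0,0,0],
    [0,0,8,0,0,0],
    [0,0,9,0,0,0],
    [0,0,9,0,0,0],
    [0,0,9,0,0,0]
  ]
}}

```text
t: 4.72
tool_pos: [505.3, 70.9, 57.2]
eef_rot: [0.0, -0.061, 0.998, 0.0]
ft_force: [-1.8, -0.2, 9.2]
width: 0.3
grip_force: 4.3
```

```bash
cat > f.py <<'E'
from cell import *
import numpy as np
f=[]
for _ in range(8):
    camera("side");s=arm.observe();f.append(s["ft_force"][2])
print(np.round(f,2),np.mean(f),s["t"],s["tool_pos"])
E
python3 f.py
```

```text
[8.53 7.69 8.02 9.22 8.6  8.02 8.66 8.85] 8.449360242935695 5.1167 [505.3134995   70.8244582   57.27232729]
```

Emit:
{"op": "move_arm", "data": {
  "moves": [
    [0,0,1,0,0,0],
    [0,0,2,0,0,0],
    [0,0,2.6,0,0,0],
    [0,0,2.6,0,0,0],
    [0,0,2.6,0,0,0]
  ]
}}

```text
t: 5.53
tool_pos: [505.3, 70.8, 54.8]
eef_rot: [0.0, -0.061, 0.998, -0.0]
ft_force: [-2.6, -1.0, 9.9]
width: 0.1
grip_force: 5.0
```

```bash
python3 f.py
```

```text
[ 9.2  10.11 11.1   9.99 10.95  9.55  9.87 11.02] 10.222718784022842 5.9333 [505.33638208  70.83214725  54.86047428]
```

Emit:
{"op": "move_arm", "data": {
  "moves": [
    [0,0,-5,0,0,0],
    [0,0,-10,0,0,0],
    [0,0,-16,0,0,0],
    [0,0,-22,0,0,0],
    [0,0,-30,0,0,0],
    [0,0,-45,0,0,0],
    [0,0,-45,0,0,0],
    [0,0,-45,0,0,0]
  ]
}}

```text
t: 6.6
tool_pos: [506.0, 71.0, 99.8]
eef_rot: [0.001, -0.061, 0.998, 0.0]
ft_force: [0.2, -0.2, 0.4]
width: 0.3
grip_force: 0.0
```

```bash
python3 f.py; python3 -c "
from h import *;from cell import *
print(go(arm.observe(),[517.8,-27,79],.122))"
```

```text
[-0.15 -0.53  0.07 -0.73 -0.26  0.16  0.1  -0.45] -0.22480709352309713 7.0 [504.86712439  70.79729121  98.74422203]
[-1.00e+00 -9.86e+01  1.97e+01  0.00e+00 -1.00e-03 -1.00e-03]
```

Emit:
{"op": "move_arm", "data": {
  "moves": [
    [-1,-40,0,0,0,0],
    [-1,-80,0,0,0,0],
    [-1,-98.5,0,0,0,0],
    [-1,-98.5,10,0,0,0],
    [-1,-98.5,20,0,0,0],
    [-1,-98.5,24,0,0,0],
    [-1,-98.5,25,0,0,0],
    [-1,-98.5,25,0,0,0],
    [-1,-98.5,25,0,0,0],
    [-1,-98.5,25,0,0,0]
  ]
}}

```text
t: 7.83
tool_pos: [518.3, -26.1, 74.5]
eef_rot: [0.0, -0.061, 0.998, 0.0]
ft_force: [-0.0, 0.7, -0.0]
width: -0.1
grip_force: 0.0
```

Emit:
{"op": "move_arm", "data": {
  "moves": [
    [0,0,1,0,0,0],
    [0,0,2,0,0,0],
    [0,0,3,0,0,0],
    [0,0,4,0,0,0],
    [0,0,5,0,0,0],
    [0,0,5,0,0,0],
    [0,0,5,0,0,0],
    [0,0,5,0,0,0]
  ]
}}

```text
t: 8.5
tool_pos: [518.3, -26.8, 69.5]
eef_rot: [0.0, -0.061, 0.998, 0.0]
ft_force: [-0.8, 0.9, 3.8]
width: 0.1
grip_force: 1.7
```

```bash
python3 f.py
```

```text
[2.72 3.11 3.52 3.04 3.26 3.46 2.48 4.28] 3.233805712147166 8.9 [518.28352048 -26.78640595  69.28718975]
```

Emit:
{"op": "move_arm", "data": {
  "moves": [
    [0,0,1,0,0,0],
    [0,0,2,0,0,0],
    [0,0,3,0,0,0],
    [0,0,3,0,0,0],
    [0,0,3,0,0,0],
    [0,0,3,0,0,0]
  ]
}}

```text
t: 9.4
tool_pos: [518.4, -26.8, 66.7]
eef_rot: [0.0, -0.061, 0.998, 0.0]
ft_force: [-1.5, 0.4, 7.4]
width: -0.1
grip_force: 3.6
```

```bash
python3 f.py
```

```text
[7.36 6.49 7.2  6.87 6.99 6.75 8.12 6.85] 7.079824009523868 9.8 [518.3616409  -26.76114851  66.65379171]
```

Emit:
{"op": "move_arm", "data": {
  "moves": [
    [0,0,1,0,0,0],
    [0,0,2,0,0,0],
    [0,0,2.2,0,0,0],
    [0,0,2.2,0,0,0],
    [0,0,2.2,0,0,0]
  ]
}}

```text
t: 10.22
tool_pos: [518.4, -26.8, 64.8]
eef_rot: [0.0, -0.061, 0.998, -0.0]
ft_force: [-2.2, 0.6, 9.5]
width: -0.1
grip_force: 4.9
```

```bash
python3 f.py
```

```text
[10.07  9.5   9.92 11.33  9.13 10.02  9.24  8.98] 9.772392396664081 10.6167 [518.40623126 -26.78864347  64.81303812]
```

Emit:
{"op": "move_arm", "data": {
  "moves": [
    [0,0,-3,0,0,0],
    [0,0,-6,0,0,0],
    [0,0,-10,0,0,0],
    [0,0,-16,0,0,0],
    [10,0,-30,0,0,0],
    [40,0,-60,0,0,0],
    [75,20,-85,0,0,0],
    [75,60,-85,0,0,0],
    [75,60,-85,0,0,0],
    [75,60,-85,0,0,0]
  ],
  "jaw": 0.55
}}

```text
t: 11.45
tool_pos: [435.8, 24.9, 149.5]
eef_rot: [0.0, -0.062, 0.998, -0.0]
ft_force: [-0.2, -0.8, -0.9]
width: 66.2
grip_force: 0.0
```

```bash
python3 - <<'E'
from h import *;from cell import *
s=arm.observe();print(s["t"],s["tool_pos"])
w=camera("wrist");E=tool(s)@w["mount"];np.savez("w2.npz",E=E,**w)
c=camera("side");np.savez("side2.npz",**c)
b=cv2.resize(c["pixels"][195:300,205:325],None,fx=4.5,fy=4.5,interpolation=cv2.INTER_CUBIC)
im=np.zeros((600,800,3),np.uint8);im[:420,:560]=w["pixels"];b=cv2.resize(b,(320,280));im[320:600,480:]=b
cv2.imwrite("pics/w2.png",np.clip(im*1.5,0,255).astype(np.uint8))
E
```

```text
11.45 [435.83885924  24.93978289 149.5254567 ]
```

View pics/w2.png

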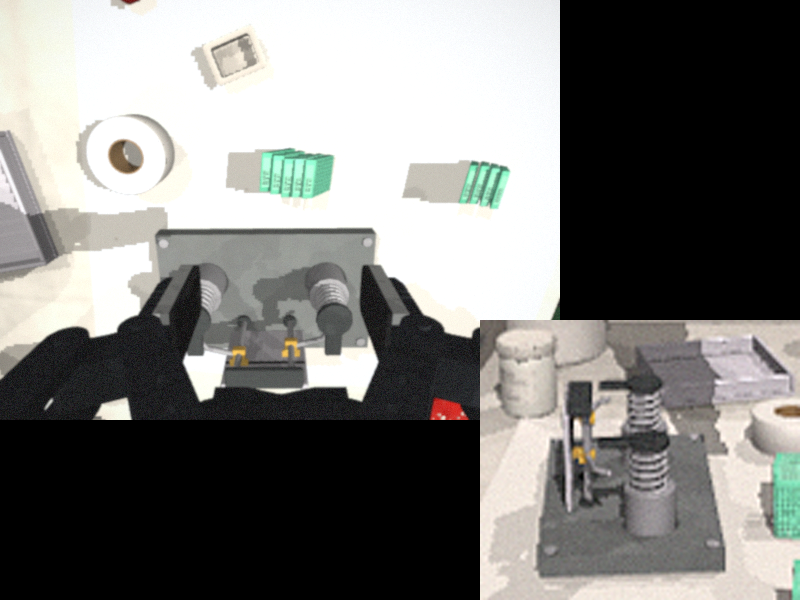

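The left pointer is visibly lower than the right one, which matches the measured stiffness (0.6 against 1.5 N/mm). The left spring is weak. In the wrist view its cap is at (335,319), and the rod feet are at (243,320) and (291,318).

```bash
python3 - <<'E'
from h import *;from cell import *
w=dict(np.load("w2.npz"));E=w["E"];s=arm.observe()
a=.122;R=np.array([[np.cos(a),-np.sin(a)],[np.sin(a),np.cos(a)]]);L=np.array([505.8,71.2])
for n,p,z in(("cap",(335,318),71),("rodL",(291,318),14),("rodR",(243,320),14),("idx",(291,348),50)):
    q=onz(w,*p,z,E);print(n,q.round(1),"rel seatL, tester axes",(R.T@(q[:2]-L)).round(1))
print(go(s,[505.8,71.2,149],.122))
E
```

```text
cap [505.6  71.9  71. ] rel seatL, tester axes [-0.1  0.8]
rodL [547.9  48.2  14. ] rel seatL, tester axes [ 38.9 -27.9]
rodR [555.1   6.6  14. ] rel seatL, tester axes [ 41.1 -70.1]
idx [550.7  47.6  50. ] rel seatL, tester axes [ 41.7 -28.9]
[-7.45e+01  3.89e+01 -2.00e-01 -1.00e-03 -0.00e+00 -0.00e+00]
```

Emit:
{"op": "move_arm", "data": {
  "moves": [
    [-38,20,0,0,0,0],
    [-74,39,0,0,0,0],
    [-74,39,0,0,0,0],
    [-74,39,0,0,0,0],
    [-74,39,20,0,0,0],
    [-74,39,40,0,0,0],
    [-74,39,60,0,0,0],
    [-74,39,60,0,0,0],
    [-74,39,60,0,0,0]
  ],
  "jaw": 0.22
}}

```text
t: 12.3
tool_pos: [503.2, 70.0, 87.8]
eef_rot: [-0.002, -0.06, 0.998, -0.0]
ft_force: [-0.3, -0.3, -1.0]
width: 52.2
grip_force: 0.0
```

```bash
python3 - <<'E'
from h import *;from cell import *
s=arm.observe();print(go(s,[505.7,71.4,19],.122),s["width"])
E
```

```text
[-3.00e+00  1.20e+00  6.88e+01 -0.00e+00 -5.00e-03 -2.00e-03] 52.19240564439345
```

Emit:
{"op": "move_arm", "data": {
  "moves": [
    [-1,0.5,0,0,0,0],
    [-1,0.5,14,0,0,0],
    [-1,0.5,28,0,0,0],
    [-1,0.5,42,0,0,0],
    [-1,0.5,54,0,0,0],
    [-1,0.5,62,0,0,0],
    [-1,0.5,68,0,0,0],
    [-1,0.5,68,0,0,0],
    [-1,0.5,68,0,0,0],
    [-1,0.5,68,0,0,0]
  ]
}}

```text
t: 13.13
tool_pos: [506.9, 72.0, 21.8]
eef_rot: [0.001, -0.061, 0.998, 0.0]
ft_force: [-0.3, 0.1, -0.3]
width: 52.2
grip_force: 0.0
```

Now close on the cup, gently.

Emit:
{"op": "move_arm", "data": {
  "moves": [
    [0,0,1,0,0,0],
    [0,0,1,0,0,0],
    [0,0,1,0,0,0],
    [0,0,1,0,0,0],
    [0,0,1,0,0,0],
    [0,0,1,0,0,0]
  ],
  "jaw": -1,
  "squeeze": 30
}}

```text
t: 13.63
tool_pos: [506.7, 72.0, 20.7]
eef_rot: [0.001, -0.061, 0.998, -0.0]
ft_force: [-0.4, -0.4, 5.1]
width: 30.8
grip_force: 29.8
```

Emit:
{"op": "move_arm", "data": {
  "moves": [
    [0,0,-1,0,0,0],
    [0,0,-3,0,0,0],
    [0,0,-6,0,0,0],
    [0,0,-10,0,0,0],
    [0,0,-10,0,0,0]
  ]
}}

```text
t: 14.05
tool_pos: [506.3, 72.0, 30.5]
eef_rot: [0.0, -0.061, 0.998, 0.0]
ft_force: [-0.8, 0.7, -2.6]
width: 30.7
grip_force: 29.9
```

Emit:
{"op": "move_arm", "data": {
  "moves": [
    [0,0,-15,0,0,0],
    [0,0,-35,0,0,0],
    [0,0,-60,0,0,0],
    [0,0,-80,0,0,0],
    [0,0,-95,0,0,0],
    [0,0,-100,0,0,0],
    [0,0,-100,0,0,0],
    [0,0,-100,0,0,0]
  ]
}}

```text
t: 14.72
tool_pos: [505.7, 71.9, 129.5]
eef_rot: [-0.0, -0.061, 0.998, -0.0]
ft_force: [0.6, 0.2, -2.3]
width: 30.6
grip_force: 30.2
```

Emit:
{"op": "move_arm", "data": {
  "moves": [
    [4,-20,0,0,0,0],
    [10,-50,0,0,0,0],
    [17,-85,0,0,0,0],
    [24,-120,0,0,0,0],
    [31,-155,0,0,0,0],
    [38,-190,0,0,0,0],
    [46,-225,0,0,0,0],
    [53,-260,0,0,0,0],
    [58,-285,0,0,0,0],
    [60,-295,0,0,0,0]
  ]
}}

```text
t: 15.55
tool_pos: [480.9, -231.3, 128.3]
eef_rot: [-0.001, -0.059, 0.998, -0.0]
ft_force: [0.1, -0.2, -0.8]
width: 30.4
grip_force: 30.3
```

Emit:
{"op": "move_arm", "data": {
  "moves": [
    [0,0,0,0,0,0],
    [0,0,0,0,0,0],
    [0,0,0,0,0,0],
    [0,0,0,0,0,0]
  ]
}}

```text
t: 15.88
tool_pos: [481.9, -226.6, 129.5]
eef_rot: [-0.0, -0.061, 0.998, 0.001]
ft_force: [-0.1, 0.3, -1.9]
width: 30.7
grip_force: 30.3
```

```bash
python3 - <<'E'
from h import *;from cell import *
s=arm.observe();print(s["t"],s["tool_pos"],s["width"],go(s,[483,-228,100],.122))
w=camera("wrist");c=camera("top");d=camera("side")
im=np.zeros((600,800,3),np.uint8);im[:420,:560]=w["pixels"]
im[420:600,:400]=cv2.resize(c["pixels"][160:259,190:410],(400,180))
im[300:600,480:]=cv2.resize(d["pixels"][150:300,200:360],(320,300))
cv2.imwrite("pics/w3.png",np.clip(im*1.5,0,255).astype(np.uint8))
E
```

```text
15.8833 [ 481.93623835 -226.58713606  129.52814675] 30.72121731168632 [-9.00e-01 -1.60e+00  2.95e+01  1.00e-03 -1.00e-03  1.00e-03]
```

View pics/w3.png

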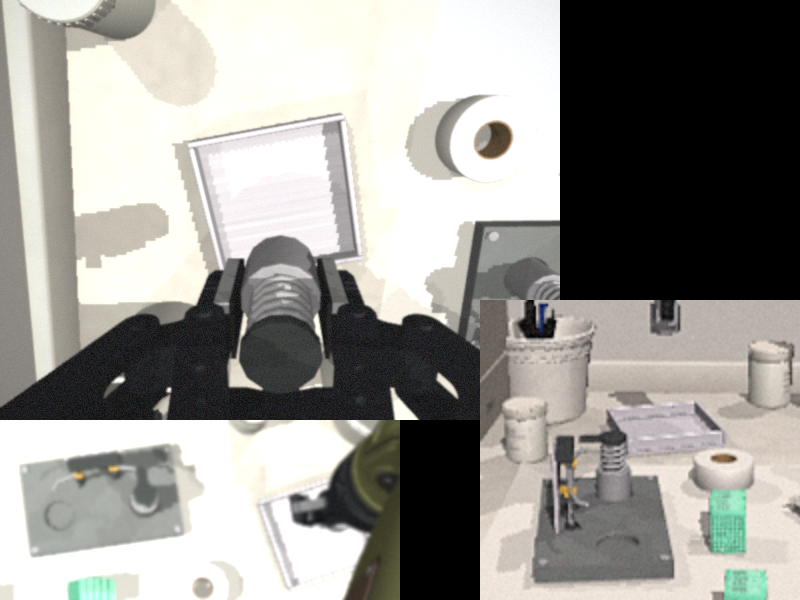

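Wrist view: the cup is held upright. The tray spans roughly (190,145), (344,117), (360,260), and the sound spring is still in its seat. Lowering now.

Emit:
{"op": "move_arm", "data": {
  "moves": [
    [0,0,15,0,0,0],
    [0,0,38,0,0,0],
    [0,0,62,0,0,0],
    [0,0,82,0,0,0],
    [0,0,96,0,0,0],
    [0,0,104,0,0,0],
    [0,0,108,0,0,0],
    [0,0,108,0,0,0],
    [0,0,108,0,0,0],
    [0,0,108,0,0,0]
  ]
}}

```text
t: 16.87
tool_pos: [483.2, -228.5, 23.1]
eef_rot: [0.001, -0.061, 0.998, -0.001]
ft_force: [0.0, -1.1, -1.9]
width: 30.6
grip_force: 30.3
```

Emit:
{"op": "move_arm", "data": {
  "moves": [
    [0,0,1,0,0,0],
    [0,0,2,0,0,0],
    [0,0,3,0,0,0],
    [0,0,4,0,0,0],
    [0,0,4,0,0,0],
    [0,0,4,0,0,0]
  ]
}}

```text
t: 17.37
tool_pos: [482.0, -228.1, 17.9]
eef_rot: [-0.0, -0.061, 0.998, 0.0]
ft_force: [-0.2, 0.5, -1.5]
width: 30.8
grip_force: 30.3
```

```bash
python3 f.py
```

```text
[-1.73 -1.68 -2.06 -0.77 -1.32 -2.51 -2.04 -1.75] -1.7318208990596609 17.7667 [ 482.21277738 -228.17152581   18.02328159]
```

Emit:
{"op": "move_arm", "data": {
  "moves": [
    [0,0,0.5,0,0,0],
    [0,0,1,0,0,0],
    [0,0,1.5,0,0,0],
    [0,0,2,0,0,0],
    [0,0,2,0,0,0],
    [0,0,2,0,0,0]
  ]
}}

```text
t: 18.27
tool_pos: [482.1, -228.1, 15.9]
eef_rot: [-0.0, -0.061, 0.998, 0.0]
ft_force: [-0.4, 0.3, -1.3]
width: 30.8
grip_force: 30.3
```

```bash
python3 f.py
```

```text
[-1.77 -1.28 -1.77 -2.   -2.45 -1.51 -2.3  -2.03] -1.8898103396394306 18.6667 [ 482.20785733 -228.1456365    16.03210655]
```

Emit:
{"op": "move_arm", "data": {
  "moves": [
    [0,0,0.3,0,0,0],
    [0,0,0.6,0,0,0],
    [0,0,0.9,0,0,0],
    [0,0,1.2,0,0,0],
    [0,0,1.2,0,0,0],
    [0,0,1.2,0,0,0]
  ]
}}

```text
t: 19.17
tool_pos: [482.2, -228.2, 15.7]
eef_rot: [0.0, -0.061, 0.998, -0.0]
ft_force: [-1.7, 1.0, 6.2]
width: 30.5
grip_force: 31.1
```

```bash
python3 f.py
```

```text
[6.39 6.72 6.99 6.27 7.47 6.1  6.86 6.44] 6.655805293338225 19.5667 [ 482.27265129 -228.15520827   15.73861032]
```

Emit:
{"op": "move_arm", "data": {
  "moves": [
    [0,0,-0.8,0,0,0],
    [0,0,-0.8,0,0,0],
    [0,0,-0.8,0,0,0]
  ]
}}

```text
t: 19.82
tool_pos: [482.4, -228.2, 15.8]
eef_rot: [0.0, -0.061, 0.998, -0.0]
ft_force: [-0.3, 0.7, 1.8]
width: 30.7
grip_force: 30.6
```

Emit:
{"op": "move_arm", "data": {
  "moves": [
    [0,0,0,0,0,0],
    [0,0,0,0,0,0],
    [0,0,0,0,0,0],
    [0,0,0,0,0,0],
    [0,0,0,0,0,0]
  ],
  "jaw": 0.2
}}

```text
t: 20.23
tool_pos: [482.2, -228.2, 15.5]
eef_rot: [0.0, -0.061, 0.998, 0.0]
ft_force: [0.9, -0.4, 0.5]
width: 51.3
grip_force: 0.0
```

Emit:
{"op": "move_arm", "data": {
  "moves": [
    [0,0,-8,0,0,0],
    [0,0,-20,0,0,0],
    [0,0,-40,0,0,0],
    [0,0,-65,0,0,0],
    [0,0,-90,0,0,0],
    [0,0,-120,0,0,0],
    [30,0,-140,0,0,0],
    [70,0,-140,0,0,0],
    [110,0,-140,0,0,0],
    [110,0,-140,0,0,0]
  ]
}}

```text
t: 21.07
tool_pos: [365.0, -239.5, 155.5]
eef_rot: [-0.004, -0.059, 0.998, 0.001]
ft_force: [-0.4, 1.0, 0.1]
width: 51.2
grip_force: 0.0
```

```bash
python3 - <<'E'
from h import *;from cell import *
s=arm.observe();print(s["t"],s["tool_pos"],s["width"])
w=camera("wrist");d=camera("side")
im=np.zeros((600,800,3),np.uint8);im[:420,:560]=w["pixels"]
im[225:600,400:]=cv2.resize(d["pixels"][175:300,205:338],(400,375),interpolation=cv2.INTER_CUBIC)
cv2.imwrite("pics/w4.png",np.clip(im*1.5,0,255).astype(np.uint8))
# tester frame -> expected pixel rows of ref mark and heights on pointer line
a=.122;R=np.array([[np.cos(a),-np.sin(a)],[np.sin(a),np.cos(a)]])
for y in(22,-22):
  print([(z,((proj(d,np.r_[np.array([524.5,23])+R@[30,y],z])-[205,175])*3+[400,225]).round().tolist()) for z in(45,50,55,60,65)])
E
```

```text
21.0667 [ 364.96453476 -239.50246769  155.5105385 ] 51.248631700241056
[(45, [512.0, 441.0]), (50, [512.0, 432.0]), (55, [512.0, 424.0]), (60, [511.0, 416.0]), (65, [511.0, 407.0])]
[(45, [514.0, 411.0]), (50, [514.0, 403.0]), (55, [514.0, 395.0]), (60, [513.0, 387.0]), (65, [513.0, 379.0])]
```

View pics/w4.png

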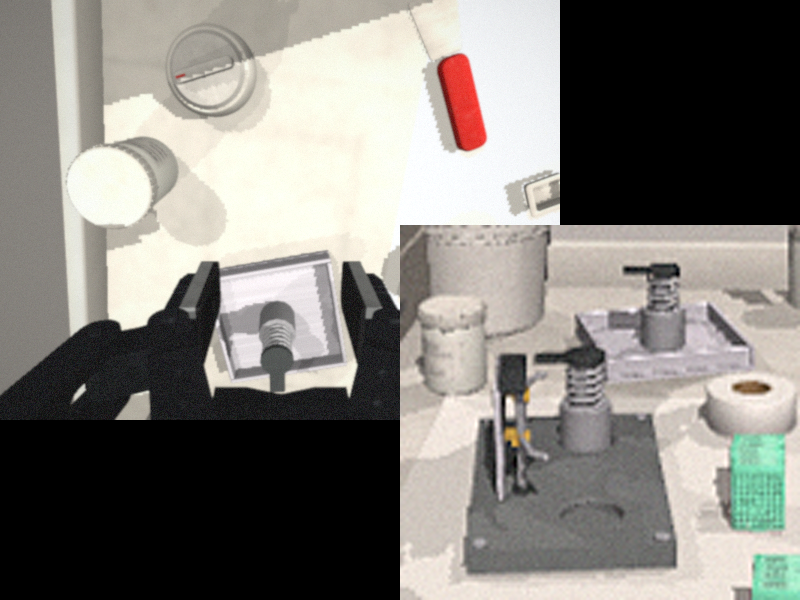

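The weak spring stands upright near the middle of the tray and the sound one is in its seat. The pointer tops read about 52 mm on the left and 59 mm on the right, both in range.

```bash
python3 -c "
from cell import order
print(order.hand_in())"
```

```text
the job is handed in; nothing more can be done
None
```

I pressed both springs at about 10 N, found the left one weak and stood it upright in the reject tray, left the sound right one in its seat, and handed the job in; no verdict came back.

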